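Hang the humidity gauge in the bone-drying case

ROBOT

A 7-joint arm with a two-finger parallel gripper is mounted at the origin on the work surface. World frame = base frame: x ahead of the robot, y to its left, z up, the work surface at z = 0. Lengths are in m, angles in rad, forces in N, time in s.
With the tool pointing down it reaches from about 0.425 to 0.925 m from the base axis. Payload 6.8 kg.
Tool frame: the origin (TCP) lies at the very end of the fingers, on their centre line; the grasp point (between the pads) lies 19 mm behind it (r.pinch_z is the distance from the TCP to the grasp point, in m); z points along the fingers, y is the line along which they close (so a half turn about z gives the same grasp; the last joint's range is limited). The gripper opens to 88 mm and grips with 3 to 60 N. Pads are 20 mm wide; open, the fingers measure 115 mm over their backs; the gripper's body (75 mm by 178 mm) begins 61 mm behind the grasp point.
Start: joints at [-1.367, 0.477, 0.022, 1.555, -0.011, 1.109, -0.083], TCP at [0.207, 0.642, 0.223] pointing down, gripper open.
Joint ranges: [-2.96, 2.96], [-0.34, 2.1], [-1.41, 1.46], [0.24, 2.44], [-1.37, 4.51], [0.17, 1.92], [-2.96, 2.96]. Speed limits (rad/s): [2.39, 2.39, 3.14, 3.14, 3.14, 3.14, 3.14].

INTERFACE

Orientations are given as a unit quaternion [w, x, y, z].
In Python, from station import r gives the robot as it stands.
- The arm moves only by the tool jog_arm, never from a script. Its argument "moves" is a list of rows, each an object of numbers: "x", "y", "z": the shift along the world's x, y, z in cm; "ax", "ay", "az": the turn, a rotation vector about the world's x, y, z in rad; "gripper": the finger opening in cm, from 0 to 8.78. A call has 1 to 5 rows; each row is the pose to reach, as a shift and turn from the pose commanded when the call began; what a row does not reach only later rows make up. A row lasts 1/8 s, in which the tool goes at most 62.5 mm and 10.7 degrees, less where a joint would pass 70% of its speed; a pose out of reach is approached as far as the arm can. A call with a gripper value outside its range is refused whole. The fingers move at their own pace and stop on an object; "newtons" is the grip in N (left out, the last holds). Time passes only in rows, so rows that repeat a pose let the fingers close. It gives the time, the measured TCP pose, the force, the opening and the grip force at its end, in the units of the state.
- r.state(): the state, without advancing time (a new reading comes with each control period).
- r.grab_frame(name): name is "scene" or "top"; returns the picture (384x512x3 uint8, red, green, blue); there is no depth.
- r.camera_info(name): a dict with "fx", "fy", "cx", "cy" (pixels), "cam_to_world" (4x4, takes a point from camera to world coordinates). Camera axes: x right, y up, looking along -z (the intrinsics and any distortion apply to the point x, -y, -z); pixel columns grow to the right and rows downward; lengths in m; the calibration is good to about 2 mm. A picture is of the moment at which its call begins. camera_info takes no time and is no camera call.
- r.close_job(): hands the job in; it is judged then, once.
Trained networks look in the newest picture that a camera, given by its name, has taken for a name from the list of things; names that differ only in an ending like _2 or _b are one class to them, and where a whole thing is asked for, a point or a joint stands for the part that bears it (a point fixed in the world has none). Each returns a list of dicts, best first, with "confidence" (0 to 1); they miss things now and then, are a little off and sometimes report something else, mostly with a low value. They report only what shows in the picture. A call takes as long as a camera call. They do not tell look-alikes from the thing itself.
- r.recognise(camera, target): "centre" ([column, row] in pixels, amid what is visible of it).
The state is a dict: "time": time; "joint_positions": joint angles; "dq": joint speeds; "effort": joint torques, N m; "ee_pos": TCP position; "eef_rot": TCP orientation; "wrist_force": force on the tool from outside, world axes, zero at the start; "moment": the same for the moment, N m; "width": finger opening in m; "finger_force": force on a finger pad.
Only numpy, scipy, OpenCV 4.12 (cv2) and the standard library are available. Lean on these libraries where they do the work, as an engineer would, in place of code of your own. Each camera call takes 0.05 s, during which the arm holds its last target. There are 200 camera calls.

TASK

Uncover the small drying case: raise its clear cover at the lower end by the wooden rib so that it tilts about its upper edge until it is about level, then lift its lip off the ledge and lay the cover flat, rib up, on the black rubber mat. Then take the dial gauge out of its slotted rest, lower it through the opening and hang it by the eye in its strap on the hook inside, without gauge or gripper touching the rim of the opening, and let go. Leave the jar, the flask and the bone where they are.

Things in the scene. Friction and masses are not known exactly. Their poses are not given: they have to be found in the camera images.
- case: Fixed pale wooden case, 170 (x) x 190 (y) mm, glass front (-x). Origin: centre of its underside, z up. Its top slopes 15 degrees: 190 mm high at the back (+x), 144 mm at the front. The only way in is the opening in the top: case x -48 to +70 mm, y -65 to +65 mm. Back wall 15 mm thick, inner face at x = +70; floor 12 mm.
- frame: The sloping wooden rim round the opening of the case (fixed to it, same origin and axes as the case), 10 mm thick, its top the slope named for the case; 30 mm wide at the sides, 35 mm at the front, 15 mm at the back. At first the cover lies on it.
- hook: Steel hook inside the case, on the back wall's middle (same origin and axes as the case). A 6 mm round bar at case z = 135 mm runs level from the back wall (x = +70) towards the front to x = +12, where a 6 mm tip turns up, its top at z = 150 mm.
- hook_seat (a point): Top of the hook's level bar at mid-length: case (40, 0, 138) mm, 30 mm in front of the back wall and 28 mm behind the upturned tip. Axes as the case's.
- ledge (a point): Middle of the case's upper back edge, on which the cover's lip hangs: case (85, 0, 190) mm. Axes as the case's.
- cover: Loose clear plate 181 x 150 x 5 mm, 0.22 kg, on the sloping top. Origin: its underside, 85 mm from the lower end; +x up the slope, z out of the plate. A dark wooden lip across its upper end (x 90 to 96) reaches 12 mm below the underside, behind the ledge with 5 mm play. A dark wooden rib 50 (x) x 14 (y) mm, 46 mm high over the underside, is centred at x = -50 mm: grip it across its 14 mm.
- cover_grip (a point): Where to grip the rib: cover (-50, 0, 31) mm, 15 mm under the rib's top. Axes as the cover's.
- cover_lip (a point): Underside of the cover at the lip: cover (85, 0, 0) mm; lies at the ledge while the lip hangs there.
- cover_low (a point): Underside of the cover's lower end: cover (-85, 0, 0) mm.
- mat: Fixed black rubber mat 200 x 200 x 4 mm on the bench, to one side of the case (left or right). Origin: centre of its underside.
- rest: Fixed dark wooden rest 60 (x) x 100 (y) x 34 mm on the other side of the case. The gauge stands upright in its slot, 24 mm deep with 1 mm play at the faces and 2 mm at the ends; it comes out straight up. Origin: centre of its underside.
- gauge: Loose dial gauge, 0.12 kg, upright in the rest. White body 16 (x) x 70 x 70 mm, dial facing -x. Origin: centre of its underside, z up. An aluminium strap 34 mm wide (y), 6 mm thick rises to z = 170 mm, with a through window (the eye) 24 mm wide from z = 80 to 110 mm, and a solid tab above it. Hung, the eye's top edge rests on the hook's bar; either way round will do.
- gauge_eye (a point): Middle of the eye's top edge: gauge (0, 0, 110) mm. Axes as the gauge's.
- gauge_tab (a point): Where to grip the tab, across its 34 mm: gauge (0, 0, 150) mm, 20 mm under its top. Axes as the gauge's.
- jar: Loose glass jar with a blue lid, 70 mm diameter, 110 mm tall, beyond the case; leave alone. Origin: centre of its underside.
- flask: Loose glass conical flask, 76 mm diameter, 122 mm tall, beyond the case; leave alone. Origin: centre of its underside.
- bone: Loose thigh bone about 270 mm long and 67 mm wide at the ends, 38 mm high, lying beyond the case; leave alone. Origin: its middle, at bench height; x along it.
Things that resemble listed ones, but are neither listed nor needed, are in the scene too. Of the things shaped like the cover, the clear one is meant.

How it is judged:
On the way, in this order (a step that is already met when the one before it is completed fails the run):
1. the cover's lower end is raised by 20 mm or more while its lip is still on the ledge (z of cover_low in the frame of case above 0.166 m and distance between cover_lip and ledge below 0.014 m), for 0.1 s.
2. the cover lies flat on the mat, rib up, released (horizontal distance between cover and mat below 0.06 m and height (world z) of cover below 0.03 m and angle between cover's own z axis and vertical below 0.2 rad and contact force between cover and the fingers below 0.1 N), for 0.2 s.
At the end, for the whole second after the job is handed in: Cover at rest on the mat, rib up, within 0.2 rad of level, its middle within 60 mm of the mat's. Gauge hung by its eye on the hook's level bar, between tip and wall (within 13 mm sideways, -6 to +8 mm in height), carried by the hook, within 0.3 rad of upright, at rest (under 0.08 m/s) (horizontal distance between cover and mat below 0.06 m and height (world z) of cover below 0.03 m and angle between cover's own z axis and vertical below 0.2 rad and linear speed of cover below 0.03 m/s and x of gauge_eye in the frame of hook_seat between -0.026 and 0.03 m and y of gauge_eye in the frame of hook_seat between -0.013 and 0.013 m and z of gauge_eye in the frame of hook_seat between -0.006 and 0.008 m and contact force between gauge and hook above 0.3 N and angle between gauge's own z axis and vertical below 0.3 rad and linear speed of gauge below 0.08 m/s); the robot touches nothing.
It fails at once if the gripper or arm touches the rim of the opening (over 1 N) (contact force between any of the fingers, the arm and frame above 1 N).
It fails at once if the gauge touches the rim of the opening (over 1 N) (contact force between gauge and frame above 1 N).
It fails at once if the jar, flask or bone is moved by over 30 mm (distance of any of jar, flask, bone from where it was at the start of the episode above 0.03 m).
It also fails if it takes over 67 s, if anything falls off the work surface, if the arm or the gripper's body presses on something with over 40 N, if the wrist force passes 120 N, or if a joint passes its speed limit or range.

## Working session

There is one attempt and no reset: what is moved stays moved. The work goes in short steps, Python scripts to look and compute and a tool call to move; the robot and the scene stay as the last step left them, time stands still between calls to the robot, and variables do not carry over. Pictures are saved under pics/ and viewed, at most 10 in all, crops included, and the job is handed in when it is done.

Besides the shell and the picture viewer there is one more tool, called after "Call:" by a JSON object that holds its "fn" and its "kwargs". jog_arm: Moves the arm, as the interface text tells. Its arguments: {"type":"object","properties":{"moves":{"type":"array","items":{"type":"object","properties":{"x":{"type":"number"},"y":{"type":"number"},"z":{"type":"number"},"ax":{"type":"number"},"ay":{"type":"number"},"az":{"type":"number"},"gripper":{"type":"number"}}}},"newtons":{"type":"number"}},"required":["moves"]}

```bash
ls; mkdir -p pics; cat > h.py <<'E'
from station import r
import numpy as np, cv2
def snap(cam,name,crop=None,sc=1):
    im=r.grab_frame(cam)[:,:,::-1]
    cv2.imwrite(f'/tmp/{cam}.png',im)
    return im
def proj(cam,P):
    c=r.camera_info(cam);T=np.linalg.inv(np.array(c['cam_to_world']))
    p=np.atleast_2d(P)@T[:3,:3].T+T[:3,3]
    d=c.get('distortion') or c.get('dist')
    return np.c_[c['cx']+c['fx']*p[:,0]/-p[:,2], c['cy']+c['fy']*-p[:,1]/-p[:,2]]
def ray(cam,uv,z):
    c=r.camera_info(cam);T=np.array(c['cam_to_world'])
    d=T[:3,:3]@np.array([(uv[0]-c['cx'])/c['fx'],-(uv[1]-c['cy'])/c['fy'],-1]);o=T[:3,3]
    return o+d*(z-o[2])/d[2]
E
python3 - <<'E'
from h import *
a=snap('scene','');b=snap('top','')
cv2.imwrite('pics/p1.png',cv2.resize(a,(800,600),interpolation=cv2.INTER_CUBIC))
cv2.imwrite('pics/p2.png',cv2.resize(b,(800,600),interpolation=cv2.INTER_CUBIC))
for c in('scene','top'):
    i=r.camera_info(c);print(c,{k:np.round(v,3).tolist() if not isinstance(v,str) else v for k,v in i.items()})
    for t in('case','cover','mat','rest','gauge','cover_grip','hook','gauge_tab'):
        print(c,t,[(np.round(d['centre']).tolist(),round(d['confidence'],2)) for d in r.recognise(c,t)])
print(r.state())
E
```

```text
pics
scene {'fx': 487.53, 'fy': 487.53, 'cx': 259.608, 'cy': 188.298, 'cam_to_world': [[-0.819, -0.448, 0.358, 1.015], [0.573, -0.656, 0.492, 0.686], [0.015, 0.608, 0.794, 1.183], [0.0, 0.0, 0.0, 1.0]]}
scene case [([252.0, 212.0], 0.88)]
scene cover [([250.0, 180.0], 0.75), ([352.0, 269.0], 0.72), ([350.0, 211.0], 0.68), ([431.0, 274.0], 0.57), ([174.0, 242.0], 0.41), ([254.0, 211.0], 0.38)]
scene mat [([204.0, 143.0], 0.68)]
scene rest [([342.0, 286.0], 0.84)]
scene gauge [([351.0, 269.0], 0.88), ([249.0, 178.0], 0.46)]
scene cover_grip [([249.0, 178.0], 0.87), ([430.0, 271.0], 0.82)]
scene hook [([250.0, 177.0], 0.43)]
scene gauge_tab [([354.0, 272.0], 0.98)]
top {'fx': 371.371, 'fy': 371.371, 'cx': 256.817, 'cy': 188.032, 'cam_to_world': [[-0.008, 0.998, -0.069, 0.435], [-1.0, -0.008, -0.008, 0.034], [-0.008, 0.069, 0.998, 1.448], [0.0, 0.0, 0.0, 1.0]]}
top case [([286.0, 180.0], 0.95)]
top cover [([221.0, 249.0], 0.85), ([149.0, 262.0], 0.74), ([263.0, 177.0], 0.66), ([287.0, 181.0], 0.53), ([274.0, 122.0], 0.33)]
top mat [([344.0, 194.0], 0.74)]
top rest [([272.0, 122.0], 0.63)
[... 216 characters left out ...]
, 'joint_positions': array([-1.36709729,  0.47698321,  0.02237884,  1.55539111, -0.01152188,
        1.10930507, -0.08310366]), 'dq': array([-0.0004959 , -0.00028848, -0.00144859,  0.00131457,  0.00145821,
        0.00111932, -0.00019114]), 'effort': array([ 3.70386097e-04, -5.82704437e+01,  1.53336883e+00, -2.72942948e+01,
       -5.43869671e-02,  9.47989931e-03,  6.07942070e-06]), 'ee_pos': array([0.20705095, 0.6424807 , 0.22267851]), 'eef_rot': array([-2.00593121e-05,  1.55276486e-01,  9.87871050e-01,  2.23340661e-05]), 'wrist_force': array([ 0.83710216,  0.67796047, -0.07512437]), 'moment': array([-0.03202721,  0.01223994,  0.06936549]), 'finger_force': 0.0, 'width': 0.08751477566282297}
```

View pics/p1.png

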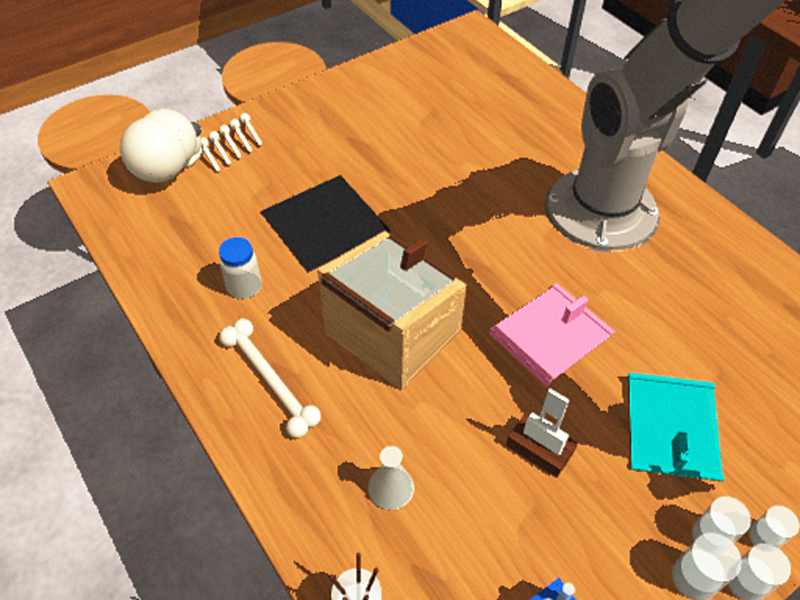

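View pics/p2.png

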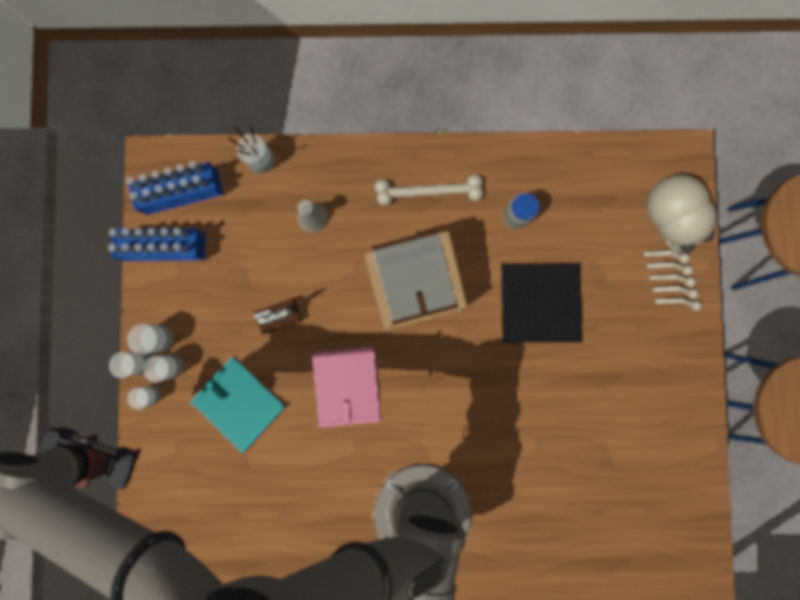

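The clear cover with a dark rib lies on the case, scene (250,180). Its look-alikes are pink at (350,211) and teal at (431,274). Only the first is clear, so it is the one meant. The gauge in its rest is at scene (351,269) and the mat at (204,143). Next I'll take enlarged crops to confirm this and pick corners.

```bash
python3 - <<'E'
from h import *
a=cv2.imread('/tmp/scene.png');b=cv2.imread('/tmp/top.png')
def c(im,x,y,w,h,s):
    o=cv2.resize(im[y:y+h,x:x+w],None,fx=s,fy=s,interpolation=cv2.INTER_CUBIC)
    for k in range(0,w,10):
        cv2.line(o,(k*s,0),(k*s,4),(0,255,0),1)
        if k%20==0: cv2.putText(o,str(x+k),(k*s,14),0,.35,(0,255,0),1)
    for k in range(0,h,10):
        cv2.line(o,(0,k*s),(4,k*s),(0,255,0),1)
        if k%20==0: cv2.putText(o,str(y+k),(5,k*s+4),0,.35,(0,255,0),1)
    return o
top=np.hstack([c(a,195,140,114,114,4)[:, :],c(a,320,240,57,76,6)[:456]])
cv2.imwrite('pics/p3.png',top)
cv2.imwrite('pics/p4.png',c(b,155,140,200,90,4))
E
```

```text
(no output)
```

View pics/p3.png

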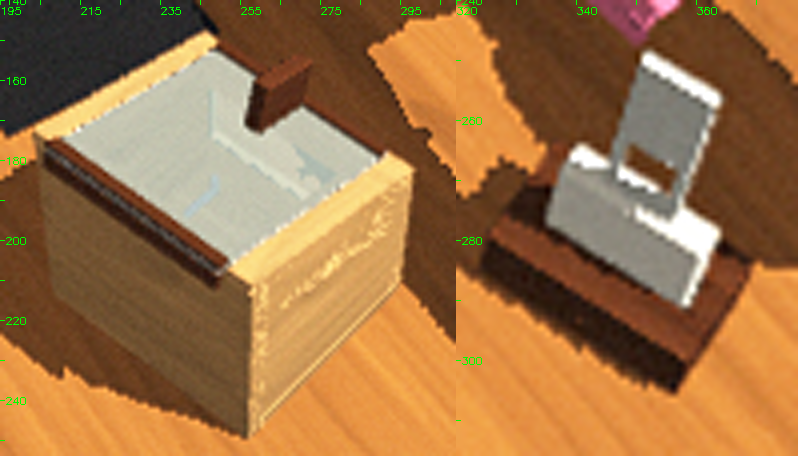

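View pics/p4.png

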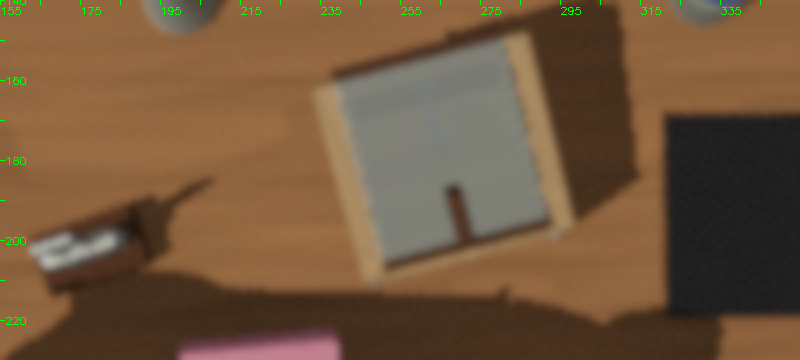

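The crops confirm it: the clear plate with a dark rib lies on the case, and the rib top is near scene (265,158). The gauge is upright in its rest, with the tab top near scene (357,252). Next is the pose fit.

```bash
cat >> h.py <<'E'
from scipy.optimize import least_squares
def W(p,L,z0=0):
    L=np.atleast_2d(np.array(L,float))/1000;c,s=np.cos(p[2]),np.sin(p[2])
    return np.c_[p[0]+c*L[:,0]-s*L[:,1],p[1]+s*L[:,0]+c*L[:,1],L[:,2]+z0]
def fit(obs,p0,z0=0):
    f=lambda p:np.concatenate([(proj(c,W(p,L,z0))-np.array(uv)).ravel() for c,L,uv in obs])
    s=least_squares(f,p0,loss='soft_l1');return s.x,f(s.x).reshape(-1,2)
E
cat > f.py <<'E'
from h import *
cs=[[85,95,190],[85,95,0],[-85,95,144],[-85,95,0],[85,-95,190]];cu=[[257.5,210.5],[257.5,249.2],[298,182],[295,210.5],[204.5,173.7]]
ct=[[85,95,190],[-85,95,144],[-85,-95,144],[85,-95,190]];tu=[[233.7,163],[246.7,211.2],[298.7,196.2],[286.7,148.2]]
for n,o in(('both',[('scene',cs,cu),('top',ct,tu)]),('scene',[('scene',cs,cu)]),('top',[('top',ct,tu)])):
    p,e=fit(o,[.5,0,.25]);print(n,np.round(p,4));print(np.round(e,1).tolist())
    if n=='both':pc=p
m=[ray('top',q,.004) for q in([321.2,168.7],[321.7,218.7],[371.8,168.3],[371.8,218.9])];print('mat',np.round(m,3),np.mean(m,0))
gu=[[352.3,248.7],[364.3,255.8],[351,250.3],[363.2,257.8]]
g=[ray('scene',q,.180) for q in gu];print('gauge',np.round(g,4),np.mean(g,0))
d=g[1]-g[0]+g[3]-g[2];yg=np.arctan2(d[1],d[0]);print('len',np.linalg.norm(d)/2,'y-axis dir',np.degrees(yg))
pg=np.r_[np.mean(g,0)[:2],yg-np.pi/2]
print('gauge top pred',proj('top',W(pg,[[0,0,170]],.01)),'rest', proj('top',W(pg,[[30,50,34],[30,-50,34],[-30,-50,34],[-30,50,34]])))
a=cv2.imread('/tmp/scene.png');b=cv2.imread('/tmp/top.png')
def draw(im,cam,P,col,s=3):
    cv2.polylines(im,[np.int32((proj(cam,P)+.5)*s)],True,col,1)
s=3;A=cv2.resize(a[140:320,195:385],None,fx=s,fy=s);
def dr(P,col=(0,255,0)):cv2.polylines(A,[np.int32((proj('scene',P)+.5-[195,140])*s)],True,col,1)
dr(W(pc,[[85,95,190],[-85,95,144],[-85,-95,144],[85,-95,190]]));dr(W(pc,[[85,95,0],[-85,95,0],[-85,95,144],[85,95,190]]))
c15,s15=np.cos(.2618),np.sin(.2618)
cv=lambda x,y,z:[2.9+c15*x-s15*z,y,168+s15*x+c15*z]
dr(W(pc,[cv(-75,7,46),cv(-25,7,46),cv(-25,-7,46),cv(-75,-7,46)]),(255,0,255))
for L in([[8,35,70],[8,-35,70],[-8,-35,70],[-8,35,70]],[[3,17,170],[3,-17,170],[-3,-17,170],[-3,17,170]]):dr(W(pg,L,.01),(0,0,255))
dr(W(pg,[[30,50,34],[30,-50,34],[-30,-50,34],[-30,50,34]]),(255,255,0))
cv2.imwrite('pics/p5.png',A)
E
python3 f.py
```

```text
both [0.5519 0.0117 0.2625]
[[0.7, -0.3], [-0.1, -0.1], [0.3, -1.2], [-0.5, 0.6], [-1.6, -2.2], [-1.0, -0.2], [-0.4, -0.2], [-0.2, 0.3], [-0.4, -0.2]]
scene [0.5526 0.0133 0.2639]
[[0.9, 0.2], [0.1, 0.5], [0.4, -0.7], [-0.4, 1.0], [-1.5, -1.6]]
top [0.5515 0.01   0.2629]
[[-0.5, -0.1], [0.1, -0.1], [0.3, 0.4], [0.1, -0.1]]
mat [[ 0.609 -0.207  0.004]
 [ 0.414 -0.205  0.004]
 [ 0.609 -0.404  0.004]
 [ 0.412 -0.398  0.004]] [ 0.51087315 -0.30355418  0.004     ]
gauge [[0.4846 0.3374 0.18  ]
 [0.4741 0.3679 0.18  ]
 [0.4901 0.339  0.18  ]
 [0.4799 0.3704 0.18  ]] [0.48218498 0.35367511 0.18      ]
len 0.03266317969384885 y-axis dir 108.45194992179434
gauge top pred [[166.34383805 200.64822713]] rest [[161.10455041 198.79670647]
 [185.96456247 190.32161055]
 [190.85696432 205.19060611]
 [165.93026937 213.70535534]]
```

View pics/p5.png

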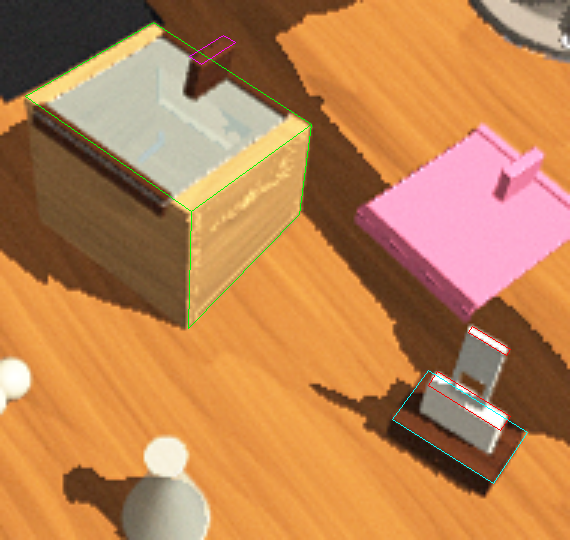

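The overlay matches the case, rib, gauge and rest. Moving above the rib.

Call:
{"fn": "jog_arm", "kwargs": {"moves": [{"z":5},{"x":3,"y":-5,"z":9,"az":0.15},{"x":7,"y":-11,"z":11,"az":0.3},{"x":11,"y":-17,"z":11,"az":0.45},{"x":15,"y":-23,"z":11,"az":0.575}]}}

```text
invalid input
```

Call:
{"fn": "jog_arm", "kwargs": {"moves": [{"x":4,"y":-5},{"x":6,"y":-11},{"x":8,"y":-17},{"x":10,"y":-23},{"x":12,"y":-29}]}}

```text
invalid input
```

Call:
{"fn": "jog_arm", "kwargs": {"moves": [{"y":-5,"z":-2,"ax":0.034,"ay":-0.127},{"y":-10,"z":-4,"ax":0.068,"ay":-0.253},{"y":-13,"z":-6,"ax":0.068,"ay":-0.253},{"y":-13,"z":-7,"ax":0.068,"ay":-0.253},{"y":-13,"z":-7,"ax":0.068,"ay":-0.253}]}}

```text
invalid input
```

Call:
{"fn": "jog_arm", "kwargs": {"moves": [{"x":0,"y":0,"z":5,"ax":0,"ay":0,"az":0,"gripper":8.7},{"x":3,"y":-5,"z":9,"ax":0,"ay":0,"az":0.15,"gripper":8.7},{"x":7,"y":-11,"z":11,"ax":0,"ay":0,"az":0.3,"gripper":8.7},{"x":11,"y":-17,"z":11,"ax":0,"ay":0,"az":0.45,"gripper":8.7},{"x":15,"y":-23,"z":11,"ax":0,"ay":0,"az":0.575,"gripper":8.7}]}}

```text
time: 1.52
ee_pos: [0.3368, 0.443, 0.3328]
eef_rot: [0.001, -0.133, 0.991, 0.001]
wrist_force: [1.0, -0.4, -0.4]
width: 0.0872
finger_force: 0.0
```

Call:
{"fn": "jog_arm", "kwargs": {"moves": [{"x":4,"y":-5,"z":0,"ax":0,"ay":0,"az":0,"gripper":8.7},{"x":6,"y":-11,"z":0,"ax":0,"ay":0,"az":0,"gripper":8.7},{"x":8,"y":-17,"z":0,"ax":0,"ay":0,"az":0,"gripper":8.7},{"x":10,"y":-23,"z":0,"ax":0,"ay":0,"az":0,"gripper":8.7},{"x":12,"y":-29,"z":0,"ax":0,"ay":0,"az":0,"gripper":8.7}]}}

```text
time: 2.15
ee_pos: [0.4547, 0.1567, 0.3323]
eef_rot: [0.0, -0.131, 0.991, 0.0]
wrist_force: [0.4, -0.5, -0.4]
width: 0.087
finger_force: 0.0
```

Call:
{"fn": "jog_arm", "kwargs": {"moves": [{"x":0,"y":-5,"z":-2,"ax":0.034,"ay":-0.127,"az":0,"gripper":8.7},{"x":0,"y":-10,"z":-4,"ax":0.068,"ay":-0.253,"az":0,"gripper":8.7},{"x":0,"y":-13,"z":-6,"ax":0.068,"ay":-0.253,"az":0,"gripper":8.7},{"x":0,"y":-13,"z":-7,"ax":0.068,"ay":-0.253,"az":0,"gripper":8.7},{"x":0,"y":-13,"z":-7,"ax":0.068,"ay":-0.253,"az":0,"gripper":8.7}]}}

```text
time: 2.78
ee_pos: [0.4544, 0.0297, 0.2618]
eef_rot: [0.129, -0.131, 0.983, 0.017]
wrist_force: [0.5, 0.4, -0.8]
width: 0.0868
finger_force: 0.0
```

```bash
cat >> h.py <<'E'
from scipy.spatial.transform import Rotation as Ro
CASE=[0.5519,0.0117,0.2625];GA=[0.4822,0.3537,np.radians(18.45)]
def cw(x,y,z):return W(CASE,[x,y,z])[0]
def delta(tcp,yaw,tilt=0):
    """needed shift (cm) / rotvec from measured pose to: tool y along yaw+90deg dir, tilted about that axis"""
    s=r.state();R=Ro.from_quat(np.roll(s['eef_rot'],-1))
    T=Ro.from_euler('z',yaw)*Ro.from_euler('y',tilt)*Ro.from_euler('x',np.pi)
    best=min((( T*Ro.from_euler('z',k)*R.inv()).as_rotvec() for k in(0,np.pi)),key=np.linalg.norm)
    print('t',round(s['time'],2),'tcp',np.round(s['ee_pos'],4),'shift cm',np.round((np.array(tcp)-s['ee_pos'])*100,2),'rot',np.round(best,3),'w',round(s['width'],4),'F',np.round(s['wrist_force'],1))
E
python3 - <<'E'
from h import *
delta(cw(-48.5,0,166.6),CASE[2],-.2618)
E
```

```text
t 2.77 tcp [0.4544 0.0297 0.2618] shift cm [ 5.07 -3.06 -9.52] rot [ 0.    -0.    -0.002] w 0.0868 F [ 0.5  0.4 -0.8]
```

Call:
{"fn": "jog_arm", "kwargs": {"moves": [{"x":2.6,"y":-3.7,"z":0,"ax":0,"ay":0,"az":0,"gripper":6},{"x":3.8,"y":-3.4,"z":-4.7,"ax":0,"ay":0,"az":0,"gripper":6},{"x":5.1,"y":-3.1,"z":-9.5,"ax":0,"ay":0,"az":0,"gripper":6},{"x":5.1,"y":-3.1,"z":-9.5,"ax":0,"ay":0,"az":0,"gripper":6}]}}

```text
time: 3.28
ee_pos: [0.5043, -0.0008, 0.1641]
eef_rot: [0.126, -0.131, 0.983, 0.016]
wrist_force: [-0.4, -0.4, 0.7]
width: 0.0605
finger_force: 0.0
```

```bash
python3 - <<'E'
from h import *
delta(cw(-48.5,0,166.6),CASE[2],-.2618)
a=snap('scene','')
cv2.imwrite('pics/p6.png',cv2.resize(a[110:230,200:340],None,fx=5,fy=5,interpolation=cv2.INTER_CUBIC))
E
```

```text
t 3.27 tcp [ 0.5043 -0.0008  0.1641] shift cm [ 0.08 -0.01  0.25] rot [ 0.003 -0.006 -0.003] w 0.0605 F [-0.4 -0.4  0.7]
```

View pics/p6.png

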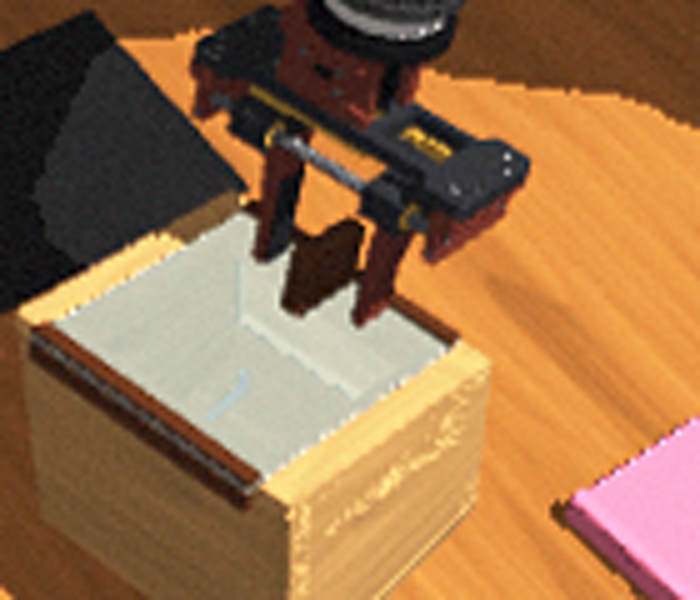

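The fingers straddle the rib (crop px 275,220 and 375,290, with the rib at 325,265). Closing.

Call:
{"fn": "jog_arm", "kwargs": {"moves": [{"x":0,"y":0,"z":0.1,"ax":0,"ay":0,"az":0,"gripper":0.8},{"x":0,"y":0,"z":0.1,"ax":0,"ay":0,"az":0,"gripper":0.8},{"x":0,"y":0,"z":0.1,"ax":0,"ay":0,"az":0,"gripper":0.8},{"x":0,"y":0,"z":0.1,"ax":0,"ay":0,"az":0,"gripper":0.8},{"x":0,"y":0,"z":0.1,"ax":0,"ay":0,"az":0,"gripper":0.8}], "newtons": 50}}

```text
time: 3.95
ee_pos: [0.505, -0.0017, 0.1681]
eef_rot: [0.129, -0.13, 0.983, 0.018]
wrist_force: [-5.9, 4.0, 11.1]
width: 0.0138
finger_force: 48.8
```

```bash
python3 - <<'E'
from h import *
s=r.state();print(s['width'],s['finger_force'])
delta(cw(-48.5,0,166.6),CASE[2],-.2618)
p=s['ee_pos'];c,sn=np.cos(CASE[2]),np.sin(CASE[2]);L=cw(85,0,190)
ax=np.array([-sn,c,0])
for a in(.065,.13,.2,.262):
    R=Ro.from_rotvec(ax*a);print(a,np.round(ax*a,3),np.round((R.apply(p-L)+L-p)*100,2))
E
```

```text
0.013765231392509571 48.801507353782654
t 3.95 tcp [ 0.505  -0.0017  0.1681] shift cm [ 0.    0.08 -0.15] rot [-0.001 -0.    -0.001] w 0.0138 F [-5.9  4.  11.1]
0.065 [-0.017  0.063  0.   ] [-0.11 -0.03  0.87]
0.13 [-0.034  0.126  0.   ] [-0.16 -0.04  1.75]
0.2 [-0.052  0.193  0.   ] [-0.16 -0.04  2.7 ]
0.262 [-0.068  0.253  0.   ] [-0.11 -0.03  3.54]
```

Call:
{"fn": "jog_arm", "kwargs": {"moves": [{"x":-0.11,"y":-0.03,"z":0.9,"ax":-0.017,"ay":0.063,"az":0,"gripper":0.8},{"x":-0.16,"y":-0.04,"z":1.75,"ax":-0.034,"ay":0.126,"az":0,"gripper":0.8},{"x":-0.16,"y":-0.04,"z":2.7,"ax":-0.052,"ay":0.193,"az":0,"gripper":0.8},{"x":-0.11,"y":-0.03,"z":3.55,"ax":-0.068,"ay":0.253,"az":0,"gripper":0.8},{"x":-0.11,"y":-0.03,"z":3.55,"ax":-0.068,"ay":0.253,"az":0,"gripper":0.8}]}}

```text
time: 4.58
ee_pos: [0.5052, -0.0022, 0.2034]
eef_rot: [0.001, -0.132, 0.991, -0.0]
wrist_force: [0.3, 0.9, -0.7]
width: 0.014
finger_force: 50.0
```

```bash
python3 - <<'E'
from h import *
delta(cw(85-135,0,202),CASE[2],0)
a=snap('scene','')
cv2.imwrite('pics/p7.png',cv2.resize(a[110:230,200:340],None,fx=5,fy=5,interpolation=cv2.INTER_CUBIC))
E
```

```text
t 4.58 tcp [ 0.5052 -0.0022  0.2034] shift cm [-0.16  0.09 -0.14] rot [ 0.     0.001 -0.001] w 0.014 F [ 0.3  0.9 -0.7]
```

View pics/p7.png

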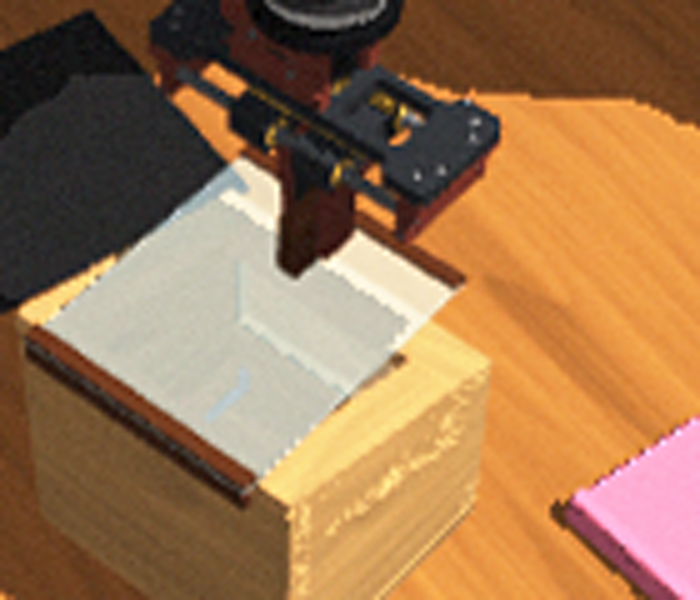

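The cover is level with its lip still on the ledge (lip edge from crop 30,330 to 250,500). Lifting off and carrying it to the mat.

Call:
{"fn": "jog_arm", "kwargs": {"moves": [{"x":0,"y":0,"z":0,"ax":0,"ay":0,"az":0,"gripper":0.8},{"x":0,"y":0,"z":1,"ax":0,"ay":0,"az":0,"gripper":0.8},{"x":0,"y":0,"z":3,"ax":0,"ay":0,"az":0,"gripper":0.8},{"x":0,"y":0,"z":6,"ax":0,"ay":0,"az":0,"gripper":0.8},{"x":0,"y":0,"z":9,"ax":0,"ay":0,"az":0,"gripper":0.8}]}}

```text
time: 5.25
ee_pos: [0.5029, -0.0031, 0.2941]
eef_rot: [-0.001, -0.131, 0.991, -0.0]
wrist_force: [0.7, 0.3, -1.8]
width: 0.0134
finger_force: 50.0
```

Call:
{"fn": "jog_arm", "kwargs": {"moves": [{"x":-1,"y":-4,"z":0,"ax":0,"ay":0,"az":-0.05,"gripper":0.8},{"x":-2,"y":-9,"z":0,"ax":0,"ay":0,"az":-0.12,"gripper":0.8},{"x":-3,"y":-14,"z":0,"ax":0,"ay":0,"az":-0.19,"gripper":0.8},{"x":-4,"y":-19,"z":0,"ax":0,"ay":0,"az":-0.26,"gripper":0.8},{"x":-4.4,"y":-24,"z":0,"ax":0,"ay":0,"az":-0.26,"gripper":0.8}]}}

```text
time: 5.88
ee_pos: [0.4583, -0.2439, 0.2935]
eef_rot: [-0.0, -0.001, 1.0, 0.001]
wrist_force: [1.5, 0.7, -2.9]
width: 0.0136
finger_force: 50.0
```

Call:
{"fn": "jog_arm", "kwargs": {"moves": [{"x":0,"y":-4,"z":0,"ax":0,"ay":0,"az":0,"gripper":0.8},{"x":0,"y":-6,"z":0,"ax":0,"ay":0,"az":0,"gripper":0.8},{"x":0,"y":-6,"z":-5,"ax":0,"ay":0,"az":0,"gripper":0.8},{"x":0,"y":-6,"z":-10,"ax":0,"ay":0,"az":0,"gripper":0.8},{"x":0,"y":-6,"z":-10,"ax":0,"ay":0,"az":0,"gripper":0.8}]}}

```text
time: 6.5
ee_pos: [0.4569, -0.3008, 0.1905]
eef_rot: [-0.004, -0.001, 1.0, 0.002]
wrist_force: [-0.9, 0.0, -2.2]
width: 0.014
finger_force: 50.0
```

```bash
python3 - <<'E'
from h import *
delta([.461,-.3035,.018],0,0)
E
```

```text
t 6.5 tcp [ 0.4569 -0.3008  0.1905] shift cm [  0.41  -0.27 -17.25] rot [-0.004 -0.008 -0.003] w 0.014 F [-0.9  0.  -2.2]
```

The lip hangs 12 mm below the plate, so the cover will lie tilted about 0.07 rad. I'll match that tilt while lowering it.

Call:
{"fn": "jog_arm", "kwargs": {"moves": [{"x":0.4,"y":-0.3,"z":-4,"ax":0,"ay":-0.07,"az":0,"gripper":0.8},{"x":0.4,"y":-0.3,"z":-9,"ax":0,"ay":-0.07,"az":0,"gripper":0.8},{"x":0.4,"y":-0.3,"z":-13,"ax":0,"ay":-0.07,"az":0,"gripper":0.8},{"x":0.4,"y":-0.3,"z":-15.5,"ax":0,"ay":-0.07,"az":0,"gripper":0.8},{"x":0.4,"y":-0.3,"z":-16,"ax":0,"ay":-0.07,"az":0,"gripper":0.8}]}}

```text
time: 7.12
ee_pos: [0.4648, -0.3056, 0.0341]
eef_rot: [0.035, -0.002, 0.999, 0.0]
wrist_force: [0.2, -0.5, -3.4]
width: 0.0135
finger_force: 50.0
```

Call:
{"fn": "jog_arm", "kwargs": {"moves": [{"x":0,"y":0,"z":-0.3,"ax":0,"ay":0,"az":0,"gripper":0.8},{"x":0,"y":0,"z":-0.6,"ax":0,"ay":0,"az":0,"gripper":0.8},{"x":0,"y":0,"z":-0.8,"ax":0,"ay":0,"az":0,"gripper":0.8},{"x":0,"y":0,"z":-0.8,"ax":0,"ay":0,"az":0,"gripper":0.8}]}}

```text
time: 7.62
ee_pos: [0.4643, -0.3055, 0.0257]
eef_rot: [0.035, -0.002, 0.999, -0.0]
wrist_force: [0.7, -0.3, -2.7]
width: 0.0132
finger_force: 50.0
```

Call:
{"fn": "jog_arm", "kwargs": {"moves": [{"x":0,"y":0,"z":-0.3,"ax":0,"ay":0,"az":0,"gripper":0.8},{"x":0,"y":0,"z":-0.5,"ax":0,"ay":0,"az":0,"gripper":0.8},{"x":0,"y":0,"z":-0.55,"ax":0,"ay":0,"az":0,"gripper":0.8},{"x":0,"y":0,"z":-0.55,"ax":0,"ay":0,"az":0,"gripper":0.8}]}}

```text
time: 8.12
ee_pos: [0.4642, -0.3055, 0.0201]
eef_rot: [0.035, -0.002, 0.999, 0.0]
wrist_force: [-0.2, 0.2, 2.6]
width: 0.0137
finger_force: 50.0
```

Call:
{"fn": "jog_arm", "kwargs": {"moves": [{"x":0,"y":0,"z":0,"ax":0,"ay":0,"az":0,"gripper":5},{"x":0,"y":0,"z":0,"ax":0,"ay":0,"az":0,"gripper":5},{"x":0,"y":0,"z":0,"ax":0,"ay":0,"az":0,"gripper":5},{"x":0,"y":0,"z":0,"ax":0,"ay":0,"az":0,"gripper":5},{"x":0,"y":0,"z":0,"ax":0,"ay":0,"az":0,"gripper":5}]}}

```text
time: 8.75
ee_pos: [0.4642, -0.3055, 0.0199]
eef_rot: [0.035, -0.002, 0.999, -0.0]
wrist_force: [-1.2, 0.7, -0.8]
width: 0.0497
finger_force: 0.0
```

Call:
{"fn": "jog_arm", "kwargs": {"moves": [{"x":0,"y":0,"z":3,"ax":0,"ay":0,"az":0,"gripper":5},{"x":0,"y":0,"z":9,"ax":0,"ay":0,"az":0,"gripper":5},{"x":0,"y":0,"z":15,"ax":0,"ay":0,"az":0,"gripper":5},{"x":0,"y":0,"z":21,"ax":0,"ay":0.07,"az":0,"gripper":5},{"x":0,"y":0,"z":27,"ax":0,"ay":0.07,"az":0,"gripper":5}]}}

```text
time: 9.38
ee_pos: [0.465, -0.3049, 0.292]
eef_rot: [-0.0, -0.002, 1.0, -0.0]
wrist_force: [0.6, 0.2, -0.2]
width: 0.05
finger_force: 0.0
```

Call:
{"fn": "jog_arm", "kwargs": {"moves": [{"x":0,"y":3,"z":4,"ax":0,"ay":0,"az":0.06,"gripper":5},{"x":0,"y":9,"z":5,"ax":0,"ay":0,"az":0.13,"gripper":5},{"x":0,"y":15,"z":5,"ax":0,"ay":0,"az":0.2,"gripper":5},{"x":0,"y":21,"z":5,"ax":0,"ay":0,"az":0.26,"gripper":5},{"x":0,"y":27,"z":5,"ax":0,"ay":0,"az":0.32,"gripper":5}]}}

```text
time: 10.0
ee_pos: [0.4637, -0.0337, 0.3402]
eef_rot: [0.0, -0.162, 0.987, 0.0]
wrist_force: [0.8, 0.2, -1.3]
width: 0.0498
finger_force: 0.0
```

Call:
{"fn": "jog_arm", "kwargs": {"moves": [{"x":0,"y":6,"z":0,"ax":0,"ay":0,"az":0,"gripper":5},{"x":0.5,"y":12,"z":0,"ax":0,"ay":0,"az":0,"gripper":5},{"x":1,"y":18,"z":0,"ax":0,"ay":0,"az":0,"gripper":5},{"x":1.5,"y":24,"z":0,"ax":0,"ay":0,"az":0,"gripper":5},{"x":2,"y":30,"z":0,"ax":0,"ay":0,"az":0,"gripper":5}]}}

```text
time: 10.62
ee_pos: [0.4841, 0.2662, 0.34]
eef_rot: [0.0, -0.161, 0.987, 0.0]
wrist_force: [1.0, -0.2, 0.5]
width: 0.0499
finger_force: 0.0
```

```bash
python3 - <<'E'
from h import *
delta([GA[0],GA[1],.010+.150-.019],GA[2],0)
a=snap('scene','');b=snap('top','')
A=cv2.resize(a[90:320,120:400],None,fx=2,fy=2,interpolation=cv2.INTER_CUBIC)
cv2.imwrite('pics/p8.png',A)
for t in('case','cover','gauge','gauge_tab'):print(t,[(np.round(d['centre'],1).tolist(),round(d['confidence'],2)) for d in r.recognise('scene',t)])
E
```

```text
t 10.62 tcp [0.4841 0.2662 0.34  ] shift cm [ -0.19   8.75 -19.9 ] rot [-0.     0.    -0.001] w 0.0499 F [ 1.  -0.2  0.5]
case [([250.1, 196.4], 0.62)]
cover [([203.6, 139.6], 0.94), ([431.4, 274.4], 0.85), ([350.8, 214.1], 0.83)]
gauge []
gauge_tab [([352.7, 271.9], 0.59)]
```

View pics/p8.png

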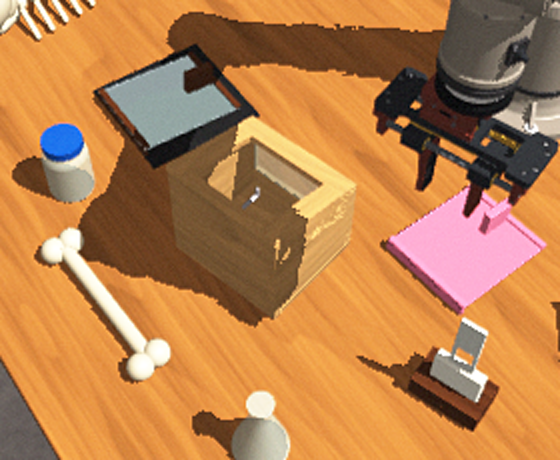

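The cover lies rib-up on the mat at scene (204,140). The opening and hook are now visible, with the hook tip near (248,184). Next, go over the gauge and down.

Call:
{"fn": "jog_arm", "kwargs": {"moves": [{"x":-0.2,"y":5,"z":0,"ax":0,"ay":0,"az":0,"gripper":6},{"x":-0.2,"y":8.8,"z":-2,"ax":0,"ay":0,"az":0,"gripper":6},{"x":-0.2,"y":8.8,"z":-8,"ax":0,"ay":0,"az":0,"gripper":6},{"x":-0.2,"y":8.8,"z":-13,"ax":0,"ay":0,"az":0,"gripper":6},{"x":-0.2,"y":8.8,"z":-13,"ax":0,"ay":0,"az":0,"gripper":6}]}}

```text
time: 11.55
ee_pos: [0.4807, 0.3492, 0.2071]
eef_rot: [-0.003, -0.16, 0.987, -0.002]
wrist_force: [-0.4, -0.2, 0.9]
width: 0.0601
finger_force: 0.0
```

```bash
python3 - <<'E'
from h import *
delta([GA[0],GA[1],.010+.150-.019],GA[2],0)
a=snap('scene','')
A=cv2.resize(a[210:310,300:400],None,fx=4,fy=4,interpolation=cv2.INTER_CUBIC)
B=cv2.resize(a[150:230,210:310],None,fx=4,fy=4,interpolation=cv2.INTER_CUBIC)
q=proj('scene',np.array([cw(12,0,150),cw(12,0,138),cw(70,0,138)]));print(np.round(q,1))
for k in q: cv2.drawMarker(B,tuple(int(v) for v in (k+.5-[210,150])*4),(0,0,255),0,8,1)
o=np.zeros((400,800,3),np.uint8);o[:,:400]=A;o[:320,400:]=B;cv2.imwrite('pics/p9.png',o)
E
```

```text
t 11.55 tcp [0.4807 0.3492 0.2071] shift cm [ 0.15  0.45 -6.61] rot [ 0.005 -0.005  0.001] w 0.0601 F [-0.4 -0.2  0.9]
[[248.5 182.9]
 [248.5 185.6]
 [234.2 198.7]]
```

View pics/p9.png

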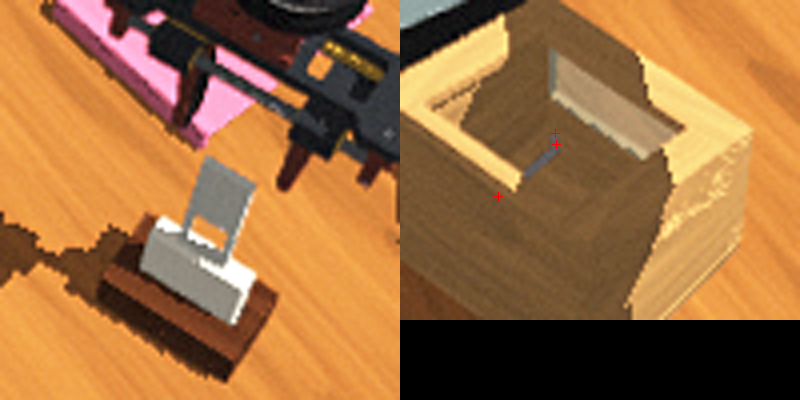

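The hook is where the fit predicts. The fingers straddle the tab (crop 185,110 and 290,185, tab at 230,170). Descend and grip.

Call:
{"fn": "jog_arm", "kwargs": {"moves": [{"x":0.1,"y":0.4,"z":-0.3,"ax":0,"ay":0,"az":0,"gripper":6},{"x":0.1,"y":0.4,"z":-3,"ax":0,"ay":0,"az":0,"gripper":6},{"x":0.1,"y":0.4,"z":-6.6,"ax":0,"ay":0,"az":0,"gripper":6},{"x":0.1,"y":0.4,"z":-6.6,"ax":0,"ay":0,"az":0,"gripper":6},{"x":0.1,"y":0.4,"z":-6.6,"ax":0,"ay":0,"az":0,"gripper":6}]}}

```text
time: 12.22
ee_pos: [0.4845, 0.3574, 0.1463]
eef_rot: [0.001, -0.161, 0.987, 0.001]
wrist_force: [0.2, 0.7, -0.5]
width: 0.0601
finger_force: 0.0
```

Call:
{"fn": "jog_arm", "kwargs": {"moves": [{"x":0,"y":0,"z":0,"ax":0,"ay":0,"az":0,"gripper":2.8},{"x":0,"y":0,"z":0,"ax":0,"ay":0,"az":0,"gripper":2.8},{"x":0,"y":0,"z":0,"ax":0,"ay":0,"az":0,"gripper":2.8},{"x":0,"y":0,"z":0,"ax":0,"ay":0,"az":0,"gripper":2.8},{"x":0,"y":0,"z":0,"ax":0,"ay":0,"az":0,"gripper":2.8}], "newtons": 40}}

```text
time: 12.85
ee_pos: [0.4837, 0.3561, 0.1443]
eef_rot: [0.0, -0.161, 0.987, -0.0]
wrist_force: [0.4, -2.3, 3.4]
width: 0.034
finger_force: 39.8
```

```bash
python3 - <<'E'
from h import *
delta([GA[0],GA[1],.010+.150-.019],GA[2],0)
E
```

```text
t 12.85 tcp [0.4837 0.3561 0.1443] shift cm [-0.15 -0.24 -0.33] rot [ 0.     0.001 -0.001] w 0.034 F [ 0.4 -2.3  3.4]
```

Call:
{"fn": "jog_arm", "kwargs": {"moves": [{"x":0,"y":0,"z":2,"ax":0,"ay":0,"az":0,"gripper":2.8},{"x":0,"y":0,"z":6,"ax":0,"ay":0,"az":0,"gripper":2.8},{"x":0,"y":0,"z":11,"ax":0,"ay":0,"az":0,"gripper":2.8},{"x":0,"y":0,"z":16,"ax":0,"ay":0,"az":0,"gripper":2.8},{"x":0,"y":0,"z":21,"ax":0,"ay":0,"az":0,"gripper":2.8}]}}

```text
time: 13.48
ee_pos: [0.4824, 0.3566, 0.355]
eef_rot: [-0.001, -0.161, 0.987, 0.0]
wrist_force: [-0.4, 0.4, -1.6]
width: 0.0337
finger_force: 39.7
```

Call:
{"fn": "jog_arm", "kwargs": {"moves": [{"x":0,"y":-1,"z":3,"ax":0,"ay":0,"az":0,"gripper":2.8},{"x":1,"y":-6,"z":4,"ax":0,"ay":0,"az":-0.03,"gripper":2.8},{"x":2,"y":-11,"z":4,"ax":0,"ay":0,"az":-0.06,"gripper":2.8},{"x":3,"y":-16,"z":4,"ax":0,"ay":0,"az":-0.06,"gripper":2.8},{"x":4,"y":-21,"z":4,"ax":0,"ay":0,"az":-0.06,"gripper":2.8}]}}

```text
time: 14.1
ee_pos: [0.5228, 0.1453, 0.3934]
eef_rot: [-0.0, -0.132, 0.991, 0.0]
wrist_force: [1.4, 0.4, -1.6]
width: 0.0336
finger_force: 39.8
```

Call:
{"fn": "jog_arm", "kwargs": {"moves": [{"x":0.5,"y":-5,"z":0,"ax":0,"ay":0,"az":0,"gripper":2.8},{"x":0.8,"y":-9,"z":0,"ax":0,"ay":0,"az":0,"gripper":2.8},{"x":1,"y":-12,"z":0,"ax":0,"ay":0,"az":0,"gripper":2.8},{"x":1,"y":-14,"z":0,"ax":0,"ay":0,"az":0,"gripper":2.8},{"x":1,"y":-14,"z":0,"ax":0,"ay":0,"az":0,"gripper":2.8}]}}

```text
time: 14.72
ee_pos: [0.5328, 0.0052, 0.3936]
eef_rot: [-0.0, -0.13, 0.992, 0.0]
wrist_force: [-0.3, 0.3, -1.7]
width: 0.0338
finger_force: 39.8
```

```bash
python3 - <<'E'
from h import *
t=cw(-18,0,180);delta(t,CASE[2],0)
a=snap('scene','')
s=r.state();z0=s['ee_pos'][2]-.1343
p=[*s['ee_pos'][:2],CASE[2]]
o=[205,90]
A=cv2.resize(a[90:240,205:365],None,fx=4,fy=4,interpolation=cv2.INTER_CUBIC)
for L in([[3,17,170],[3,-17,170],[-3,-17,170],[-3,17,170]],[[8,35,0],[8,-35,0],[-8,-35,0],[-8,35,0]],[[8,35,70],[8,-35,70],[-8,-35,70],[-8,35,70]],[[3,12,80],[3,-12,80],[3,-12,110],[3,12,110]]):
    cv2.polylines(A,[np.int32((proj('scene',W(p,L,z0))+.5-o)*4)],True,(0,0,255),1)
cv2.imwrite('pics/p10.png',A)
E
```

```text
t 14.72 tcp [0.5328 0.0052 0.3936] shift cm [  0.17   0.18 -21.36] rot [-0.    -0.001  0.002] w 0.0338 F [-0.3  0.3 -1.7]
```

View pics/p10.png

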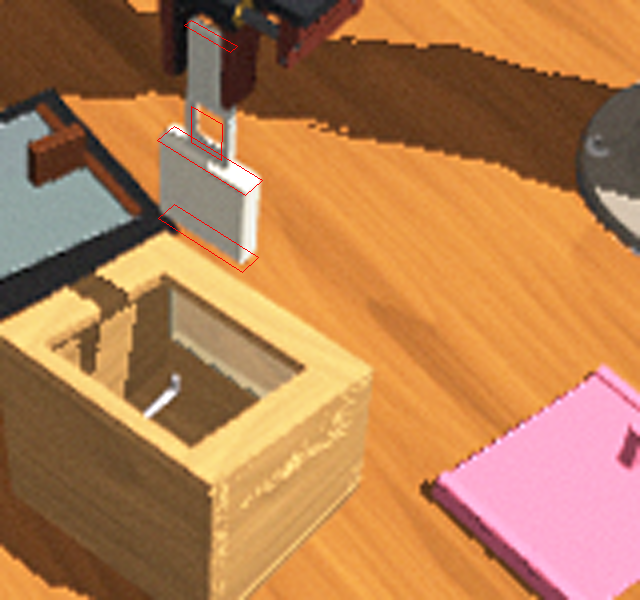

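The gauge hangs nearly straight in the grip, with the eye near crop (210,130), about as modelled. The hook tip is near (175,380). Lowering it in front of the tip.

Call:
{"fn": "jog_arm", "kwargs": {"moves": [{"x":0.45,"y":0.25,"z":0,"ax":0,"ay":0,"az":0,"gripper":2.8},{"x":0.45,"y":0.25,"z":-3,"ax":0,"ay":0,"az":0,"gripper":2.8},{"x":0.45,"y":0.25,"z":-7,"ax":0,"ay":0,"az":0,"gripper":2.8},{"x":0.45,"y":0.25,"z":-11,"ax":0,"ay":0,"az":0,"gripper":2.8},{"x":0.45,"y":0.25,"z":-11,"ax":0,"ay":0,"az":0,"gripper":2.8}]}}

```text
time: 15.4
ee_pos: [0.5359, 0.0104, 0.2813]
eef_rot: [-0.003, -0.132, 0.991, -0.0]
wrist_force: [0.6, 0.6, -1.7]
width: 0.0337
finger_force: 39.8
```

Call:
{"fn": "jog_arm", "kwargs": {"moves": [{"x":0,"y":0,"z":-3,"ax":0,"ay":0,"az":0,"gripper":2.8},{"x":0,"y":0,"z":-6,"ax":0,"ay":0,"az":0,"gripper":2.8},{"x":0,"y":0,"z":-9,"ax":0,"ay":0,"az":0,"gripper":2.8},{"x":0,"y":0,"z":-10.3,"ax":0,"ay":0,"az":0,"gripper":2.8},{"x":0,"y":0,"z":-10.3,"ax":0,"ay":0,"az":0,"gripper":2.8}]}}

```text
time: 16.02
ee_pos: [0.5382, 0.0095, 0.1815]
eef_rot: [0.0, -0.132, 0.991, 0.0]
wrist_force: [-0.5, 0.4, -1.9]
width: 0.0338
finger_force: 39.8
```

```bash
python3 - <<'E'
from h import *
for x in(-15,40):delta(cw(x,0,180),CASE[2],0)
E
```

```text
t 16.02 tcp [0.5382 0.0095 0.1815] shift cm [-0.08 -0.16 -0.15] rot [-0.     0.    -0.001] w 0.0338 F [-0.5  0.4 -1.9]
t 16.02 tcp [0.5382 0.0095 0.1815] shift cm [ 5.23  1.26 -0.15] rot [-0.     0.    -0.001] w 0.0338 F [-0.5  0.4 -1.9]
```

Call:
{"fn": "jog_arm", "kwargs": {"moves": [{"x":0,"y":-0.1,"z":-0.1,"ax":0,"ay":0,"az":0,"gripper":2.8},{"x":1,"y":0.15,"z":-0.1,"ax":0,"ay":0,"az":0,"gripper":2.8},{"x":2,"y":0.4,"z":-0.1,"ax":0,"ay":0,"az":0,"gripper":2.8},{"x":2.6,"y":0.55,"z":-0.1,"ax":0,"ay":0,"az":0,"gripper":2.8},{"x":2.6,"y":0.55,"z":-0.1,"ax":0,"ay":0,"az":0,"gripper":2.8}]}}

```text
time: 16.65
ee_pos: [0.5642, 0.0147, 0.1799]
eef_rot: [0.0, -0.131, 0.991, -0.0]
wrist_force: [-0.0, -0.6, -1.9]
width: 0.0338
finger_force: 39.8
```

Call:
{"fn": "jog_arm", "kwargs": {"moves": [{"x":1,"y":0.25,"z":0,"ax":0,"ay":0,"az":0,"gripper":2.8},{"x":2,"y":0.5,"z":0,"ax":0,"ay":0,"az":0,"gripper":2.8},{"x":2.6,"y":0.7,"z":0,"ax":0,"ay":0,"az":0,"gripper":2.8},{"x":2.6,"y":0.7,"z":0,"ax":0,"ay":0,"az":0,"gripper":2.8}]}}

```text
time: 17.15
ee_pos: [0.5901, 0.0217, 0.1798]
eef_rot: [-0.0, -0.131, 0.991, -0.0]
wrist_force: [0.6, 0.5, -2.3]
width: 0.034
finger_force: 39.8
```

```bash
python3 - <<'E'
from h import *
delta(cw(40,0,.138*1000-110+134.3),CASE[2],0)
E
```

```text
t 17.15 tcp [0.5901 0.0217 0.1798] shift cm [ 0.04  0.04 -1.75] rot [ 0.    -0.    -0.001] w 0.034 F [ 0.6  0.5 -2.3]
```

Call:
{"fn": "jog_arm", "kwargs": {"moves": [{"x":0,"y":0,"z":-0.5,"ax":0,"ay":0,"az":0,"gripper":2.8},{"x":0,"y":0,"z":-1,"ax":0,"ay":0,"az":0,"gripper":2.8},{"x":0,"y":0,"z":-1.3,"ax":0,"ay":0,"az":0,"gripper":2.8},{"x":0,"y":0,"z":-1.3,"ax":0,"ay":0,"az":0,"gripper":2.8},{"x":0,"y":0,"z":-1.3,"ax":0,"ay":0,"az":0,"gripper":2.8}]}}

```text
time: 17.77
ee_pos: [0.5898, 0.0214, 0.1671]
eef_rot: [0.0, -0.131, 0.991, 0.0]
wrist_force: [-0.8, 0.2, -0.7]
width: 0.0339
finger_force: 39.8
```

Call:
{"fn": "jog_arm", "kwargs": {"moves": [{"x":0,"y":0,"z":-0.2,"ax":0,"ay":0,"az":0,"gripper":2.8},{"x":0,"y":0,"z":-0.3,"ax":0,"ay":0,"az":0,"gripper":2.8},{"x":0,"y":0,"z":-0.4,"ax":0,"ay":0,"az":0,"gripper":2.8},{"x":0,"y":0,"z":-0.4,"ax":0,"ay":0,"az":0,"gripper":2.8}]}}

```text
time: 18.27
ee_pos: [0.5896, 0.0215, 0.1628]
eef_rot: [-0.0, -0.131, 0.991, 0.0]
wrist_force: [0.1, 1.3, -2.2]
width: 0.0335
finger_force: 39.8
```

Call:
{"fn": "jog_arm", "kwargs": {"moves": [{"x":0,"y":0,"z":-0.1,"ax":0,"ay":0,"az":0,"gripper":2.8},{"x":0,"y":0,"z":-0.1,"ax":0,"ay":0,"az":0,"gripper":2.8},{"x":0,"y":0,"z":-0.1,"ax":0,"ay":0,"az":0,"gripper":2.8}]}}

```text
time: 18.65
ee_pos: [0.5897, 0.0215, 0.162]
eef_rot: [0.0, -0.131, 0.991, 0.0]
wrist_force: [-0.5, 0.4, -1.9]
width: 0.0336
finger_force: 39.8
```

Call:
{"fn": "jog_arm", "kwargs": {"moves": [{"x":0,"y":0,"z":-0.1,"ax":0,"ay":0,"az":0,"gripper":2.8},{"x":0,"y":0,"z":-0.1,"ax":0,"ay":0,"az":0,"gripper":2.8},{"x":0,"y":0,"z":-0.1,"ax":0,"ay":0,"az":0,"gripper":2.8}]}}

```text
time: 19.02
ee_pos: [0.59, 0.0215, 0.1614]
eef_rot: [0.0, -0.131, 0.991, 0.0]
wrist_force: [-1.7, 0.4, 6.0]
width: 0.034
finger_force: 39.8
```

Contact at the expected height. Releasing.

Call:
{"fn": "jog_arm", "kwargs": {"moves": [{"x":0,"y":0,"z":0.1,"ax":0,"ay":0,"az":0,"gripper":2.8},{"x":0,"y":0,"z":0.1,"ax":0,"ay":0,"az":0,"gripper":5.4},{"x":0,"y":0,"z":0.1,"ax":0,"ay":0,"az":0,"gripper":5.4},{"x":0,"y":0,"z":0.1,"ax":0,"ay":0,"az":0,"gripper":5.4},{"x":0,"y":0,"z":0.1,"ax":0,"ay":0,"az":0,"gripper":5.4}]}}

```text
time: 19.65
ee_pos: [0.5897, 0.0215, 0.1619]
eef_rot: [-0.0, -0.131, 0.991, -0.0]
wrist_force: [0.9, -0.7, 0.1]
width: 0.0541
finger_force: 0.0
```

Call:
{"fn": "jog_arm", "kwargs": {"moves": [{"x":0,"y":0,"z":1,"ax":0,"ay":0,"az":0,"gripper":5.4},{"x":0,"y":0,"z":4,"ax":0,"ay":0,"az":0,"gripper":5.4},{"x":0,"y":0,"z":9,"ax":0,"ay":0,"az":0,"gripper":5.4},{"x":0,"y":0,"z":14,"ax":0,"ay":0,"az":0,"gripper":5.4},{"x":0,"y":0,"z":19,"ax":0,"ay":0,"az":0,"gripper":5.4}]}}

```text
time: 20.27
ee_pos: [0.5895, 0.0212, 0.3545]
eef_rot: [0.0, -0.131, 0.991, 0.0]
wrist_force: [1.1, 0.3, -0.7]
width: 0.0539
finger_force: 0.0
```

Call:
{"fn": "jog_arm", "kwargs": {"moves": [{"x":-3,"y":4,"z":0,"ax":0,"ay":0,"az":0,"gripper":5.4},{"x":-5,"y":9,"z":0,"ax":0,"ay":0,"az":0,"gripper":5.4},{"x":-7,"y":14,"z":0,"ax":0,"ay":0,"az":0,"gripper":5.4},{"x":-7,"y":14,"z":0,"ax":0,"ay":0,"az":0,"gripper":5.4},{"x":-7,"y":14,"z":0,"ax":0,"ay":0,"az":0,"gripper":5.4}]}}

```text
time: 20.9
ee_pos: [0.52, 0.1606, 0.3525]
eef_rot: [0.0, -0.131, 0.991, -0.0]
wrist_force: [1.0, 0.8, 0.2]
width: 0.0541
finger_force: 0.0
```

```bash
python3 - <<'E'
from h import *
a=snap('scene','');r.grab_frame('top')
for t in('gauge','gauge_tab','gauge_eye','cover'):print(t,[(np.round(d['centre'],1).tolist(),round(d['confidence'],2)) for d in r.recognise('scene',t)])
for z in(150,170):
    # pixel predictions of tab
    print(z,np.round(proj('scene',[cw(40,0,28+z)]),1))
hs=cv2.cvtColor(a,cv2.COLOR_BGR2HSV)
m=((hs[...,1]<60)&(hs[...,2]>90)).astype(np.uint8);m[:150]=0;m[230:]=0;m[:,:205]=0;m[:,310:]=0
n,l,st,ce=cv2.connectedComponentsWithStats(m)
print([(st[i].tolist(),np.round(ce[i]).tolist()) for i in range(1,n) if st[i][4]>15])
E
```

```text
gauge [([241.9, 182.2], 0.59), ([155.6, 166.9], 0.37)]
gauge_tab [([241.8, 185.1], 0.73)]
gauge_eye [([242.8, 185.0], 0.48)]
cover [([203.1, 139.1], 0.82), ([431.8, 273.0], 0.79), ([350.3, 212.5], 0.58), ([251.7, 197.0], 0.21)]
150 [[241.5 182.7]]
170 [[241.4 177.9]]
[([205, 150, 21, 10, 110], [212.0, 153.0]), ([237, 174, 13, 24, 194], [242.0, 185.0])]
```

The tab is where a hung gauge should be. I'll let it settle, then hand in.

Call:
{"fn": "jog_arm", "kwargs": {"moves": [{"x":0,"y":3,"z":0,"ax":0,"ay":0,"az":0,"gripper":5.4},{"x":0,"y":3,"z":0,"ax":0,"ay":0,"az":0,"gripper":5.4},{"x":0,"y":3,"z":0,"ax":0,"ay":0,"az":0,"gripper":5.4},{"x":0,"y":3,"z":0,"ax":0,"ay":0,"az":0,"gripper":5.4},{"x":0,"y":3,"z":0,"ax":0,"ay":0,"az":0,"gripper":5.4}]}}

```text
time: 21.82
ee_pos: [0.5198, 0.1907, 0.3521]
eef_rot: [0.0, -0.131, 0.991, 0.0]
wrist_force: [-0.2, -0.6, -0.1]
width: 0.0543
finger_force: 0.0
```

```bash
python3 - <<'E'
from h import *
import time
for k in range(14):
    a=snap('scene','')
    hs=cv2.cvtColor(a,cv2.COLOR_BGR2HSV)
    m=((hs[...,1]<60)&(hs[...,2]>90)).astype(np.uint8);m[:170]=0;m[205:]=0;m[:,:228]=0;m[:,262:]=0
    mm=cv2.moments(m,True);print(np.round([mm['m00'],mm['m10']/mm['m00'],mm['m01']/mm['m00']],2).tolist())
print(r.state()['time']);print(r.close_job())
E
```

```text
[199.0, 242.69, 184.75]
[201.0, 242.71, 184.66]
[200.0, 242.56, 184.71]
[199.0, 242.69, 184.68]
[201.0, 242.69, 184.77]
[198.0, 242.67, 184.76]
[197.0, 242.64, 184.75]
[198.0, 242.61, 184.77]
[199.0, 242.75, 184.62]
[199.0, 242.69, 184.75]
[199.0, 242.66, 184.73]
[200.0, 242.72, 184.77]
[202.0, 242.74, 184.68]
[200.0, 242.66, 184.7]
22.525
the job is handed in; nothing more can be done
None
```

The job is handed in at about 22.5 s of the 67 s allowed: the cover lies rib-up on the mat, and the camera shows the gauge at rest where it would hang on the hook. The hand-in returned no verdict.

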